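# Bring the bolt bin to the picking front and hold the carousel

### The arm

A 6-joint arm with a two-finger parallel gripper is mounted at the origin on the work surface. World frame = base frame: x ahead of the robot, y to its left, z up, the work surface at z = 0. Lengths are in m, angles in rad, forces in N, time in s.
With the tool pointing down it reaches from about 0.3 to 1 m from the base axis. Payload 5.1 kg.
Tool frame: the origin (TCP) lies on the centre line of the jaws, within the pads' length; the fingertips stand 22 mm ahead of it and the grasp point (between the pads) lies 3 mm ahead of it; z points along the fingers, y is the direction in which the jaws open and shut (so a half turn about z gives the same grasp; the last joint's range is limited). The gripper opens to 95 mm and grips with 3 to 60 N. Pads are 20 mm wide; open, the fingers measure 119 mm over their backs; the gripper's body (75 mm by 180 mm) begins 59 mm behind the grasp point.
Start: joints at [-1.393, 0.124, 1.65, -0, 1.367, -0.083], TCP at [0.168, -0.628, 0.237] pointing down, gripper open.
Joint ranges: [-2.61, 2.61], [-1.02, 2.33], [0.03, 2.71], [-1.35, 4.49], [0.32, 2.68], [-2.91, 2.91]. Speed limits (rad/s): [2.57, 2.57, 3.14, 3.14, 3.14, 3.14].

### API

Orientations are given as a rotation vector (axis times angle).
In Python, from plant import env gives the robot as it stands.
- The arm moves only by the tool jog_arm, never from a script. Its argument "targets" is a list of rows, each an object of numbers: "dx", "dy", "dz": the shift along the world's x, y, z in m; "wx", "wy", "wz": the turn, a rotation vector about the world's x, y, z in rad; "claw": the finger opening in m, from 0 to 0.0951. In form: [{"dx": .., "dy": .., "dz": .., "wx": .., "wy": .., "wz": .., "claw": ..}, ...]. A call has exactly 5 rows; each row is the pose to reach, as a shift and turn from the pose commanded when the call began; what a row does not reach only later rows make up. A row lasts 1/10 s, in which the tool goes at most 50 mm and 8.59 degrees, less where a joint would pass 70% of its speed; a pose out of reach is approached as far as the arm can. A call with a gripper value outside its range is refused whole. The fingers move at their own pace and stop on an object; "force" is the grip in N (left out, the last holds). Time passes only in rows, so rows that repeat a pose let the fingers close, or fill a call up. It gives the time, the measured TCP pose, the force and the opening at its end, in the units of the state.
- env.read_state(): the state, without advancing time (a new reading comes with each control period).
- env.camera(name): name is "side" or "top" or "wrist"; returns the picture (420x560x3 uint8, blue, green, red); there is no depth.
- env.get_calibration(name): a dict with "fx", "fy", "cx", "cy" (pixels), "rvec" (rotation vector, rad) and "tvec" (3), from world to camera coordinates, as OpenCV has them. Camera axes: x right, y down, z forward; pixel columns grow to the right and rows downward; lengths in m; the calibration is good to about 2 mm. A picture is of the moment at which its call begins: read the wrist's pose just before it. get_calibration takes no time and is no camera call; for the wrist camera it gives the pose at the moment of the call.
- env.close_job(): hands the job in, once; it reports no verdict.
The state is a dict: "clock": time; "joint_positions": joint angles; "qvel": joint speeds; "joint_torque": joint torques, N m; "tcp_pos": TCP position; "eef_rot": TCP orientation; "force": force on the tool from outside, world axes, zero at the start; "torque": the same for the moment, N m; "finger_gap": finger opening in m.
Only numpy, scipy, OpenCV 4.12 (cv2) and the standard library are available. Lean on these libraries where they do the work, as an engineer would, in place of code of your own. Each camera call takes 0.05 s, during which the arm holds its last target.

### The job

First slide the parts carousel's carriage along its track until it is fully home against the rubber-buffered stop block at the end of the track. Then turn the carousel until the bin with the three long bolts standing in it faces squarely to the pointer on the robot's side of the carriage, with the carriage still home. Finish while holding the carousel still in that position with the gripper (do not let go), and leave the other things on the bench alone.

Things in the scene. Friction and masses are not known exactly. Their poses are not given: they have to be found in the camera images.
- track: dark steel track 200 x 590 mm fixed to the bench, up to 0.2 rad askew; origin on the bench, its y axis along the slide. At its +y end (robot's left) a dark steel stop block, top 62 mm above the bench, with two rubber buffers facing the carriage. The carriage on it is an aluminium plate 190 x 355 mm, top 45 mm above the bench.
- carriage (a joint): slide of the carriage along the track, m: 0 = far from the stop, grows along the track's +y, 0.160 = fully home against the buffers (a hard end). Slides straight along the line from handle to axis (that way = towards the stop). Stays where it is left; pushing it takes about 5 N, a little more at speed.
- turntable (a joint): angle of the carousel on the carriage, rad, grows anticlockwise seen from above, no end stops: 0 and 2 pi (any whole turn) = the bolt bin faces the pointer. Stays where it is left; turning takes about 0.06 N m, a little more at speed.
- bins: the carousel: grey disc, 244 mm diameter, with four equal red bins 64 x 66 mm at 90 degree steps, rims 110 mm above the bench, lower front walls outward. The bolt bin holds three hex bolts standing, heads 120 mm above the bench; anticlockwise from above follow flat plates, an empty bin, lying tubes. Hub 120 mm high. Origin on the axis, 53 mm above the bench; its -x points to the bolt bin.
- post_bolts (a point): on the centre line of the bolt bin's grip post, 150 mm above the bench. Before each of the four bins stands an equal upright steel post centred 110 mm from the axis, its top 45 mm (120 to 165 mm above the bench) a round grip sleeve, 14 mm diameter, that spins freely: pinched from above it lets the carousel turn under a gripper that keeps its direction. Any post may be held to turn the carousel.
- axis (a point): on the carousel's turning axis, 150 mm above the bench; moves with the carriage.
- front (a point): point in the air on the carriage's front (robot's) side, 110 mm from the axis in line with the pointer, 150 mm above the bench; moves with the carriage. The bolt bin's post stands here when that bin faces the pointer: a small upright aluminium blade with a pointed top, 148 mm from the axis, 89 mm high.
- handle (a point): on the centre line of the carriage's handle, 150 mm above the bench: an upright round steel post of 16 mm diameter with a dark collar at its foot, standing alone on the end of the carriage away from the stop, 170 mm from the axis; its top 165 mm above the bench.
- carton: bystander: closed cardboard box 120 x 90 x 70 mm, origin at the centre of its underside. Leave alone.
- spare_bin: bystander: empty open red bin 150 x 100 x 70 mm, origin at the centre of its underside. Leave alone.
- screwdriver: bystander: screwdriver lying flat between robot and track, about 200 mm long along its x axis. Leave alone.

How it is judged:
On the way, in this order (a step that is already met when the one before it is completed fails the run):
1. the carriage is home against the stop (value of joint carriage above 0.154 m), for 0.2 s.
2. the bolt bin faces the pointer, held by the gripper (horizontal distance between post_bolts and front below 0.012 m and contact force between bins and the fingers above 1 N), for 0.3 s.
At the end, for the whole second after the job is handed in: The carriage is within 10 mm of its hard end at the stop, the bolt bin's post is within 12 mm (about 6 degrees) of the front position at the pointer, the carousel is at rest (under 0.1 rad/s) and the fingers still press on the carousel (its posts or bins) with more than 1 N (all of step 2 and value of joint carriage above 0.15 m and velocity of joint turntable between -0.1 and 0.1 rad/s); the arm keeps its last pose, push and grip.
It fails at once if a bystander (carton, spare bin, screwdriver) was moved more than 30 mm (distance of any of carton, spare_bin, screwdriver from where it was at the start of the episode above 0.03 m).
It also fails if it takes over 58 s, if anything falls off the work surface, if the arm or the gripper's body presses on something with over 40 N, if the wrist force passes 120 N, or if a joint passes its speed limit or range.

## Working session

There is one attempt and no reset: what is moved stays moved. The work goes in short steps, Python scripts to look and compute and a tool call to move; the robot and the scene stay as the last step left them, time stands still between calls to the robot, and variables do not carry over. Pictures are saved under pics/ and viewed, and the job is handed in when it is done.

Besides the shell and the picture viewer there is one more tool, called after "Call:" as name(argument=value, ...) on one line, values as JSON. jog_arm: Moves the arm, as the interface text tells. Its arguments: {"type":"object","properties":{"targets":{"type":"array","items":{"type":"object","properties":{"dx":{"type":"number"},"dy":{"type":"number"},"dz":{"type":"number"},"wx":{"type":"number"},"wy":{"type":"number"},"wz":{"type":"number"},"claw":{"type":"number"}}}},"force":{"type":"number"}},"required":["targets"]}

```bash
mkdir -p pics; python3 - <<'E'
from plant import env
import cv2
s=env.read_state(); print(s['clock'],s['tcp_pos'],s['eef_rot'],s['finger_gap'])
for n in('top','side'):
    cv2.imwrite(f'pics/{n}0.png',env.camera(n)); print(n,env.get_calibration(n))
E
```

```text
0.0 [ 0.16748988 -0.62744034  0.23541969] [-3.11290994e+00 -4.08252436e-01  1.43235974e-04] 0.09507131791766806
top {'fx': 515.2784453643993, 'fy': 515.2784453643993, 'cx': 275.4013555070107, 'cy': 211.2194706286991, 'rvec': array([ 2.16833067, -2.19239739,  0.09239705]), 'tvec': array([0.00902753, 0.43433622, 1.70528326])}
side {'fx': 403.21443702222064, 'fy': 403.21443702222064, 'cx': 278.8445068129508, 'cy': 211.98221568780534, 'rvec': array([ 0.21075149, -2.59664954,  1.55748785]), 'tvec': array([0.43948852, 0.14740651, 1.24363026])}
```

View pics/top0.png

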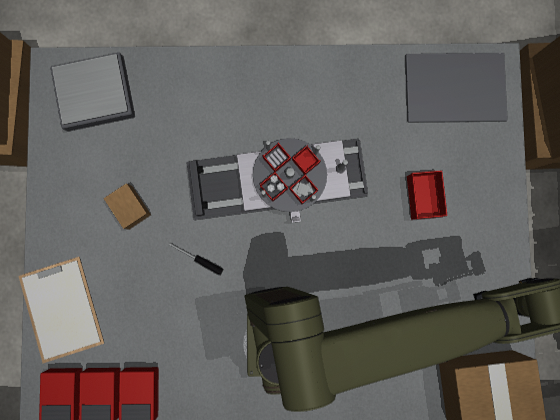

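View pics/side0.png

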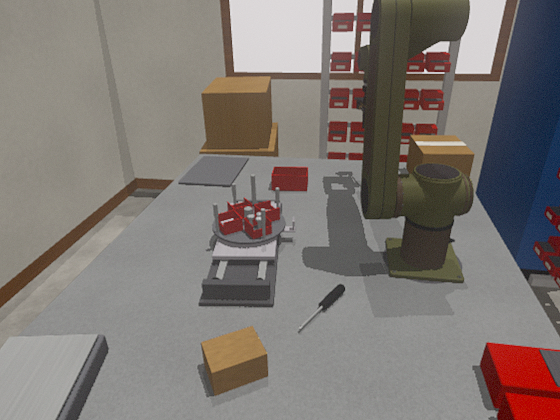

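```bash
python3 - <<'E'
import cv2
a=cv2.imread('pics/top0.png')[125:230,180:380]
cv2.imwrite('pics/topz.png',cv2.resize(a,None,fx=4,fy=4,interpolation=cv2.INTER_CUBIC))
a=cv2.imread('pics/side0.png')[165:305,195:315]
cv2.imwrite('pics/sidez.png',cv2.resize(a,None,fx=4,fy=4,interpolation=cv2.INTER_CUBIC))
E
```

```text
(no output)
```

View pics/topz.png

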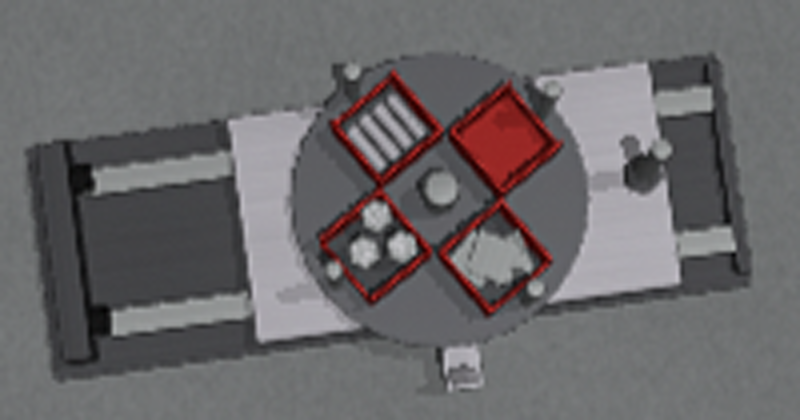

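View pics/sidez.png

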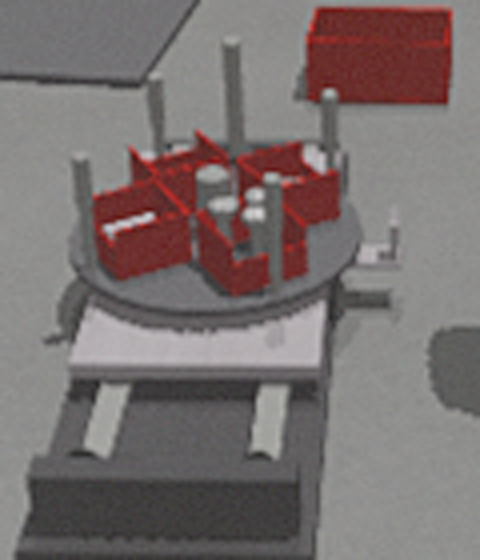

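```bash
cat >h.py <<'E'
import numpy as np,cv2
def ray(c,p,z):
    R=cv2.Rodrigues(c['rvec'])[0];C=-R.T@c['tvec']
    q=cv2.undistortPoints(np.array([[p]],float),np.array([[c['fx'],0,c['cx']],[0,c['fy'],c['cy']],[0,0,1]]),None)[0,0]
    d=R.T@[q[0],q[1],1];return C+d*(z-C[2])/d[2]
E
python3 - <<'E'
from plant import env
from h import *
c=env.get_calibration('top');P={}
for n,p,z in[('tubes',(352,72),.165),('empty',(552,90),.165),('bolts',(333,270),.165),('plates',(536,288),.165),('handle',(660,150),.165),('hub',(440,188),.12),('pointer',(462,375),.089),('stopA',(55,142),.062),('stopB',(80,362),.062),('cl',(230,122),.045),('cr',(648,64),.045)]:
    P[n]=ray(c,(180+(p[0]-1.5)/4,125+(p[1]-1.5)/4),z);print(n,P[n].round(4))
ax=np.mean([P[k]for k in('tubes','empty','bolts','plates')],0);print('axis',ax)
for k in P: d=P[k]-ax;print(k,np.hypot(*d[:2]).round(4),np.degrees(np.arctan2(d[1],d[0])).round(1))
c=env.get_calibration('side')
for n,p in[('tubes',(80,158)),('empty',(155,80)),('bolts',(272,180)),('plates',(330,95)),('handle',(232,43))]:
    print(n,ray(c,(195+(p[0]-1.5)/4,165+(p[1]-1.5)/4),.165).round(4))
E
```

```text
tubes [0.6353 0.0263 0.165 ]
empty [ 0.6195 -0.128   0.165 ]
bolts [0.4814 0.0424 0.165 ]
plates [ 0.4659 -0.113   0.165 ]
handle [ 0.5718 -0.2104  0.165 ]
hub [ 0.5512 -0.0419  0.12  ]
pointer [ 0.4049 -0.0585  0.089 ]
stopA [0.6021 0.2719 0.062 ]
stopB [0.4207 0.2512 0.062 ]
cl [0.6205 0.1293 0.045 ]
cr [ 0.6656 -0.2188  0.045 ]
axis [ 0.55053672 -0.0430867   0.165     ]
tubes 0.1096 39.3
empty 0.1094 -50.9
bolts 0.1099 128.9
plates 0.1098 -140.4
handle 0.1687 -82.8
hub 0.0014 59.0
pointer 0.1465 -174.0
stopA 0.3191 80.7
stopB 0.3216 113.8
cl 0.1861 67.9
cr 0.2101 -56.8
tubes [0.6382 0.0321 0.165 ]
empty [ 0.6205 -0.118   0.165 ]
bolts [0.4838 0.0477 0.165 ]
plates [ 0.4676 -0.1074  0.165 ]
handle [ 0.5739 -0.2052  0.165 ]
```

Call:
jog_arm(targets=[{"dx":0.034,"dy":0.035},{"dx":0.068,"dy":0.07},{"dx":0.102,"dy":0.105},{"dx":0.136,"dy":0.14},{"dx":0.17,"dy":0.175}], force=40)

```text
invalid input
```

Call:
jog_arm(targets=[{"dx":0.034,"dy":0.035},{"dx":0.068,"dy":0.07},{"dx":0.102,"dy":0.105},{"dx":0.136,"dy":0.14},{"dx":0.17,"dy":0.175}])

```text
invalid input
```

Call:
jog_arm(targets=[{"dx":0.034,"dy":0.035},{"dx":0.064,"dy":0.067},{"dx":0.064,"dy":0.067},{"dx":0.064,"dy":0.067},{"dx":0.064,"dy":0.067}])

```text
invalid input
```

Call:
jog_arm(targets=[{"dx":0.034,"dy":0.035,"dz":0,"wx":0,"wy":0,"wz":0,"claw":0.095},{"dx":0.068,"dy":0.07,"dz":0,"wx":0,"wy":0,"wz":0,"claw":0.095},{"dx":0.102,"dy":0.105,"dz":0,"wx":0,"wy":0,"wz":0,"claw":0.095},{"dx":0.136,"dy":0.14,"dz":0,"wx":0,"wy":0,"wz":0,"claw":0.095},{"dx":0.17,"dy":0.175,"dz":0,"wx":0,"wy":0,"wz":0,"claw":0.095}], force=40)

```text
clock: 0.6
tcp_pos: [0.3384, -0.4512, 0.2361]
eef_rot: [-3.114, -0.408, 0.0]
force: [0.6, -1.2, 0.1]
finger_gap: 0.095
```

Call:
jog_arm(targets=[{"dx":0.034,"dy":0.035,"dz":0,"wx":0,"wy":0,"wz":0,"claw":0.095},{"dx":0.068,"dy":0.07,"dz":0,"wx":0,"wy":0,"wz":0,"claw":0.095},{"dx":0.102,"dy":0.105,"dz":0,"wx":0,"wy":0,"wz":0,"claw":0.095},{"dx":0.136,"dy":0.14,"dz":0,"wx":0,"wy":0,"wz":0,"claw":0.095},{"dx":0.17,"dy":0.175,"dz":0,"wx":0,"wy":0,"wz":0,"claw":0.095}], force=40)

```text
clock: 1.1
tcp_pos: [0.5085, -0.2762, 0.2363]
eef_rot: [-3.115, -0.408, 0.001]
force: [0.3, -1.1, 0.0]
finger_gap: 0.0949
```

Call:
jog_arm(targets=[{"dx":0.033,"dy":0.034,"dz":0,"wx":0,"wy":0,"wz":0,"claw":0.095},{"dx":0.063,"dy":0.066,"dz":0,"wx":0,"wy":0,"wz":0,"claw":0.095},{"dx":0.063,"dy":0.066,"dz":0,"wx":0,"wy":0,"wz":0,"claw":0.095},{"dx":0.063,"dy":0.066,"dz":0,"wx":0,"wy":0,"wz":0,"claw":0.095},{"dx":0.063,"dy":0.066,"dz":0,"wx":0,"wy":0,"wz":0,"claw":0.095}])

```text
clock: 1.6
tcp_pos: [0.5698, -0.2126, 0.2362]
eef_rot: [-3.115, -0.407, 0.002]
force: [-0.2, -0.3, -0.3]
finger_gap: 0.0953
```

```bash
python3 - <<'E'
from plant import env
import cv2
from h import *
s=env.read_state(); print(s['clock'],s['tcp_pos'],s['force'])
c=env.get_calibration('wrist');cv2.imwrite('pics/w1.png',env.camera('wrist'));np.save('w1.npy',c);print(c)
E
```

```text
1.6 [ 0.56981882 -0.21263677  0.23617781] [-0.17290623 -0.32960568 -0.3231105 ]
{'fx': 310.36269489143757, 'fy': 310.36269489143757, 'cx': 277.38952109674744, 'cy': 207.86075368582868, 'rvec': array([-2.33558695,  1.79671608,  0.21265349]), 'tvec': array([-0.3534303 ,  0.45769442,  0.5040665 ])}
```

View pics/w1.png

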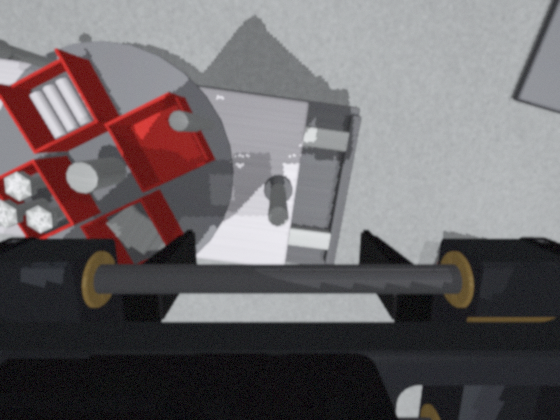

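```bash
python3 - <<'E'
from h import *
c=np.load('w1.npy',allow_pickle=True).item()
for p,z in[((278,217),.165),((180,120),.165),((82,178),.12)]:print(ray(c,p,z).round(4))
E
```

```text
[ 0.5775 -0.2128  0.165 ]
[ 0.6262 -0.1312  0.165 ]
[ 0.5561 -0.0458  0.12  ]
```

Call:
jog_arm(targets=[{"dx":0.005,"dy":0.001,"dz":-0.04,"wx":0,"wy":0,"wz":0,"claw":0.095},{"dx":0.005,"dy":0.001,"dz":-0.082,"wx":0,"wy":0,"wz":0,"claw":0.095},{"dx":0.005,"dy":0.001,"dz":-0.082,"wx":0,"wy":0,"wz":0,"claw":0.05},{"dx":0.005,"dy":0.001,"dz":-0.082,"wx":0,"wy":0,"wz":0,"claw":0.0},{"dx":0.005,"dy":0.001,"dz":-0.082,"wx":0,"wy":0,"wz":0,"claw":0.0}], force=30)

```text
clock: 2.15
tcp_pos: [0.5766, -0.2123, 0.1576]
eef_rot: [3.113, 0.407, 0.006]
force: [0.2, -0.5, 0.7]
finger_gap: 0.0765
```

Call:
jog_arm(targets=[{"dx":0,"dy":0,"dz":0,"wx":0,"wy":0,"wz":0,"claw":0.0},{"dx":0,"dy":0,"dz":0,"wx":0,"wy":0,"wz":0,"claw":0.0},{"dx":0,"dy":0,"dz":0,"wx":0,"wy":0,"wz":0,"claw":0.0},{"dx":0,"dy":0,"dz":0,"wx":0,"wy":0,"wz":0,"claw":0.0},{"dx":0,"dy":0,"dz":0,"wx":0,"wy":0,"wz":0,"claw":0.0}])

```text
clock: 2.65
tcp_pos: [0.5756, -0.211, 0.1548]
eef_rot: [3.115, 0.409, 0.0]
force: [-0.4, 0.8, -0.1]
finger_gap: 0.0365
```

Call:
jog_arm(targets=[{"dx":0,"dy":0,"dz":0,"wx":0,"wy":0,"wz":0,"claw":0.0},{"dx":0,"dy":0,"dz":0,"wx":0,"wy":0,"wz":0,"claw":0.0},{"dx":0,"dy":0,"dz":0,"wx":0,"wy":0,"wz":0,"claw":0.0},{"dx":0,"dy":0,"dz":0,"wx":0,"wy":0,"wz":0,"claw":0.0},{"dx":0,"dy":0,"dz":0,"wx":0,"wy":0,"wz":0,"claw":0.0}])

```text
clock: 3.15
tcp_pos: [0.5757, -0.2113, 0.1546]
eef_rot: [3.114, 0.408, 0.0]
force: [-0.3, -2.6, -0.7]
finger_gap: 0.0151
```

Call:
jog_arm(targets=[{"dx":-0.001,"dy":0.01,"dz":0,"wx":0,"wy":0,"wz":0,"claw":0.0},{"dx":-0.002,"dy":0.02,"dz":0,"wx":0,"wy":0,"wz":0,"claw":0.0},{"dx":-0.004,"dy":0.03,"dz":0,"wx":0,"wy":0,"wz":0,"claw":0.0},{"dx":-0.005,"dy":0.04,"dz":0,"wx":0,"wy":0,"wz":0,"claw":0.0},{"dx":-0.006,"dy":0.05,"dz":0,"wx":0,"wy":0,"wz":0,"claw":0.0}])

```text
clock: 3.65
tcp_pos: [0.5694, -0.162, 0.1545]
eef_rot: [3.112, 0.408, -0.001]
force: [-0.4, -6.3, -1.7]
finger_gap: 0.0152
```

Call:
jog_arm(targets=[{"dx":-0.001,"dy":0.008,"dz":0,"wx":0,"wy":0,"wz":0,"claw":0.0},{"dx":-0.002,"dy":0.016,"dz":0,"wx":0,"wy":0,"wz":0,"claw":0.0},{"dx":-0.003,"dy":0.024,"dz":0,"wx":0,"wy":0,"wz":0,"claw":0.0},{"dx":-0.004,"dy":0.032,"dz":0,"wx":0,"wy":0,"wz":0,"claw":0.0},{"dx":-0.005,"dy":0.04,"dz":0,"wx":0,"wy":0,"wz":0,"claw":0.0}])

```text
clock: 4.15
tcp_pos: [0.5642, -0.1217, 0.1546]
eef_rot: [3.113, 0.408, -0.001]
force: [0.1, -6.3, -1.7]
finger_gap: 0.0157
```

```bash
python3 - <<'E'
from plant import env
import cv2
s=env.read_state(); print(s['clock'],s['tcp_pos'],s['force'])
a=env.camera('top')[125:230,180:380]
cv2.imwrite('pics/top2.png',cv2.resize(a,None,fx=4,fy=4,interpolation=cv2.INTER_CUBIC))
E
```

```text
4.15 [ 0.56424624 -0.12166968  0.15456453] [ 0.05064133 -6.30947049 -1.73823353]
```

View pics/top2.png

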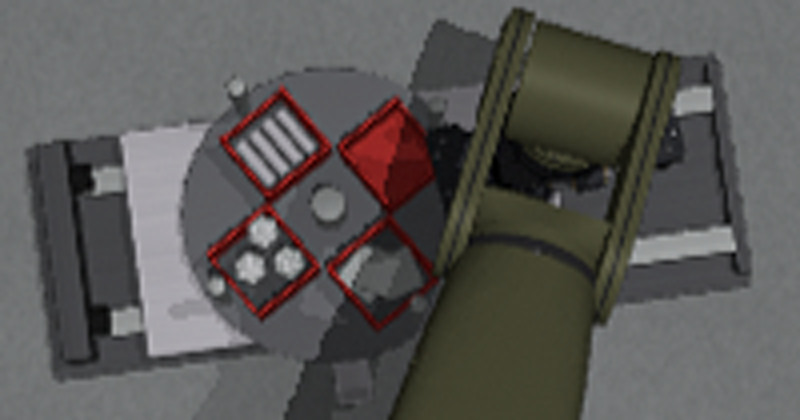

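Call:
jog_arm(targets=[{"dx":-0.001,"dy":0.005,"dz":0,"wx":0,"wy":0,"wz":0,"claw":0.0},{"dx":-0.001,"dy":0.01,"dz":0,"wx":0,"wy":0,"wz":0,"claw":0.0},{"dx":-0.002,"dy":0.014,"dz":0,"wx":0,"wy":0,"wz":0,"claw":0.0},{"dx":-0.002,"dy":0.017,"dz":0,"wx":0,"wy":0,"wz":0,"claw":0.0},{"dx":-0.0025,"dy":0.02,"dz":0,"wx":0,"wy":0,"wz":0,"claw":0.0}])

```text
clock: 4.7
tcp_pos: [0.5617, -0.1016, 0.1545]
eef_rot: [3.114, 0.408, -0.002]
force: [-1.2, -6.3, -1.2]
finger_gap: 0.0157
```

Call:
jog_arm(targets=[{"dx":0,"dy":0.001,"dz":0,"wx":0,"wy":0,"wz":0,"claw":0.0},{"dx":0,"dy":0.002,"dz":0,"wx":0,"wy":0,"wz":0,"claw":0.0},{"dx":0,"dy":0.003,"dz":0,"wx":0,"wy":0,"wz":0,"claw":0.0},{"dx":-0.0005,"dy":0.004,"dz":0,"wx":0,"wy":0,"wz":0,"claw":0.0},{"dx":-0.0006,"dy":0.005,"dz":0,"wx":0,"wy":0,"wz":0,"claw":0.0}])

```text
clock: 5.2
tcp_pos: [0.5611, -0.0966, 0.1545]
eef_rot: [3.114, 0.408, -0.002]
force: [-3.1, -5.0, -0.8]
finger_gap: 0.0156
```

Call:
jog_arm(targets=[{"dx":0,"dy":0.001,"dz":0,"wx":0,"wy":0,"wz":0,"claw":0.0},{"dx":0,"dy":0.002,"dz":0,"wx":0,"wy":0,"wz":0,"claw":0.0},{"dx":0,"dy":0.003,"dz":0,"wx":0,"wy":0,"wz":0,"claw":0.0},{"dx":-0.0005,"dy":0.004,"dz":0,"wx":0,"wy":0,"wz":0,"claw":0.0},{"dx":-0.0006,"dy":0.005,"dz":0,"wx":0,"wy":0,"wz":0,"claw":0.0}])

```text
clock: 5.7
tcp_pos: [0.5608, -0.0944, 0.1546]
eef_rot: [3.107, 0.408, -0.001]
force: [0.0, -17.8, -3.5]
finger_gap: 0.0153
```

Call:
jog_arm(targets=[{"dx":0,"dy":0.001,"dz":0,"wx":0,"wy":0,"wz":0,"claw":0.0},{"dx":0,"dy":0.002,"dz":0,"wx":0,"wy":0,"wz":0,"claw":0.0},{"dx":0,"dy":0.003,"dz":0,"wx":0,"wy":0,"wz":0,"claw":0.0},{"dx":-0.0005,"dy":0.004,"dz":0,"wx":0,"wy":0,"wz":0,"claw":0.0},{"dx":-0.0006,"dy":0.005,"dz":0,"wx":0,"wy":0,"wz":0,"claw":0.0}])

```text
clock: 6.2
tcp_pos: [0.5608, -0.0942, 0.1546]
eef_rot: [3.098, 0.406, -0.0]
force: [2.7, -33.8, -9.1]
finger_gap: 0.0156
```

Call:
jog_arm(targets=[{"dx":0,"dy":-0.006,"dz":0,"wx":0,"wy":0,"wz":0,"claw":0.095},{"dx":0,"dy":-0.006,"dz":0,"wx":0,"wy":0,"wz":0,"claw":0.095},{"dx":0,"dy":-0.006,"dz":0,"wx":0,"wy":0,"wz":0,"claw":0.095},{"dx":0,"dy":-0.006,"dz":0.04,"wx":0,"wy":0,"wz":0,"claw":0.095},{"dx":0,"dy":-0.006,"dz":0.08,"wx":0,"wy":0,"wz":0,"claw":0.095}])

```text
clock: 6.7
tcp_pos: [0.5593, -0.0905, 0.2339]
eef_rot: [-3.112, -0.41, 0.005]
force: [1.1, 0.3, 0.6]
finger_gap: 0.0503
```

Call:
jog_arm(targets=[{"dx":-0.016,"dy":0.045,"dz":0,"wx":0,"wy":0,"wz":0,"claw":0.095},{"dx":-0.032,"dy":0.09,"dz":0,"wx":0,"wy":0,"wz":0,"claw":0.095},{"dx":-0.048,"dy":0.135,"dz":0,"wx":0,"wy":0,"wz":0,"claw":0.095},{"dx":-0.064,"dy":0.18,"dz":0,"wx":0,"wy":0,"wz":0,"claw":0.095},{"dx":-0.08,"dy":0.22,"dz":0,"wx":0,"wy":0,"wz":0,"claw":0.095}])

```text
clock: 7.2
tcp_pos: [0.4789, 0.1309, 0.235]
eef_rot: [-3.113, -0.411, -0.001]
force: [-0.0, -0.5, 1.1]
finger_gap: 0.09
```

Call:
jog_arm(targets=[{"dx":-0.011,"dy":0.03,"dz":0,"wx":0,"wy":0,"wz":0,"claw":0.095},{"dx":-0.011,"dy":0.03,"dz":0,"wx":0,"wy":0,"wz":0,"claw":0.095},{"dx":-0.011,"dy":0.03,"dz":0,"wx":0,"wy":0,"wz":0,"claw":0.095},{"dx":-0.011,"dy":0.03,"dz":0,"wx":0,"wy":0,"wz":0,"claw":0.095},{"dx":-0.011,"dy":0.03,"dz":0,"wx":0,"wy":0,"wz":0,"claw":0.095}])

```text
clock: 7.7
tcp_pos: [0.4696, 0.1573, 0.2346]
eef_rot: [-3.115, -0.406, 0.0]
force: [-0.1, 0.0, 0.2]
finger_gap: 0.0951
```

```bash
python3 - <<'E'
from plant import env
from h import *
s=env.read_state(); print(s['clock'],s['tcp_pos'],s['force'])
c=env.get_calibration('wrist');cv2.imwrite('pics/w3.png',env.camera('wrist'));np.save('w3.npy',c)
cv2.imwrite('pics/s3.png',env.camera('side'))
a=env.camera('top')[125:230,180:380]
cv2.imwrite('pics/top3.png',cv2.resize(a,None,fx=4,fy=4,interpolation=cv2.INTER_CUBIC))
E
```

```text
7.7 [0.46959991 0.15729439 0.23464339] [-0.13710265  0.03152756  0.16415768]
```

View pics/w3.png

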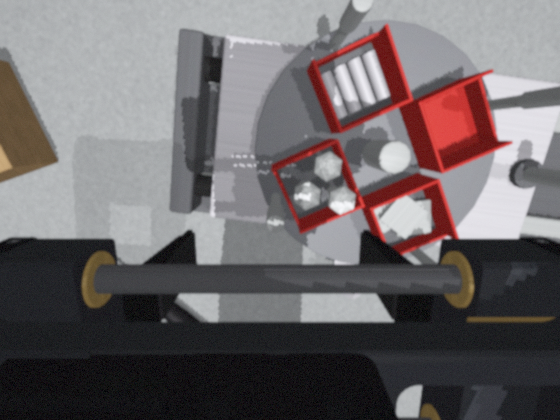

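View pics/top3.png

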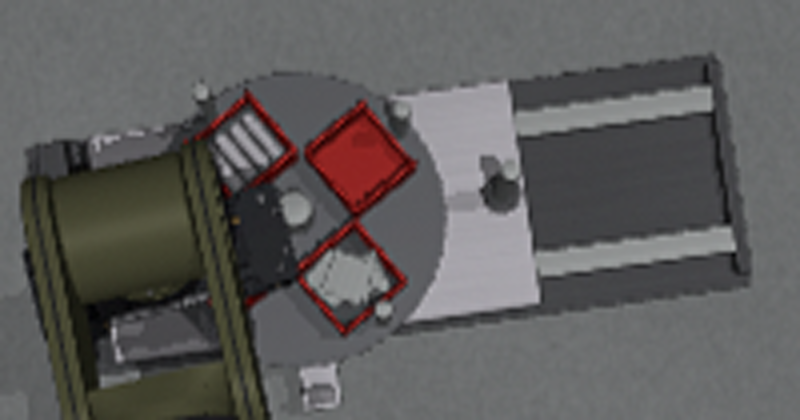

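```bash
python3 - <<'E'
from plant import env
from h import *
c=env.get_calibration('top');P={}
for n,p,z in[('tubes',(202,92),.165),('empty',(401,110),.165),('plates',(383,310),.165),('handle',(511,168),.165),('hub',(296,208),.12),('pointer',(321,395),.089)]:
    P[n]=ray(c,(180+(p[0]-1.5)/4,125+(p[1]-1.5)/4),z)
ax=(P['tubes']+P['plates'])/2;print('axis',ax)
for k in P: d=P[k]-ax;print(k,P[k].round(4),np.hypot(*d[:2]).round(4),np.degrees(np.arctan2(d[1],d[0])).round(1))
w=np.load('w3.npy',allow_pickle=True).item()
for p in[(395,156),]:print('w hub',ray(w,p,.12).round(4))
E
```

```text
axis [0.53553994 0.07334565 0.165     ]
tubes [0.6209 0.1423 0.165 ] 0.1097 38.9
empty [ 0.6051 -0.0112  0.165 ] 0.1095 -50.5
plates [0.4502 0.0044 0.165 ] 0.1097 -141.1
handle [ 0.559  -0.0954  0.165 ] 0.1703 -82.1
hub [0.5365 0.0722 0.12  ] 0.0015 -50.7
pointer [0.3901 0.0545 0.089 ] 0.1467 -172.6
w hub [0.5418 0.0732 0.12  ]
```

Call:
jog_arm(targets=[{"dx":-0.002,"dy":0.002,"dz":-0.04,"wx":0,"wy":0,"wz":0,"claw":0.095},{"dx":-0.002,"dy":0.002,"dz":-0.081,"wx":0,"wy":0,"wz":0,"claw":0.095},{"dx":-0.002,"dy":0.002,"dz":-0.081,"wx":0,"wy":0,"wz":0,"claw":0.05},{"dx":-0.002,"dy":0.002,"dz":-0.081,"wx":0,"wy":0,"wz":0,"claw":0.0},{"dx":-0.002,"dy":0.002,"dz":-0.081,"wx":0,"wy":0,"wz":0,"claw":0.0}], force=30)

```text
clock: 8.35
tcp_pos: [0.4689, 0.1601, 0.1562]
eef_rot: [-3.115, -0.408, -0.006]
force: [-0.2, -0.4, 0.5]
finger_gap: 0.0763
```

Call:
jog_arm(targets=[{"dx":0,"dy":0,"dz":0,"wx":0,"wy":0,"wz":0,"claw":0.0},{"dx":0,"dy":0,"dz":0,"wx":0,"wy":0,"wz":0,"claw":0.0},{"dx":0,"dy":0,"dz":0,"wx":0,"wy":0,"wz":0,"claw":0.0},{"dx":0,"dy":0,"dz":0,"wx":0,"wy":0,"wz":0,"claw":0.0},{"dx":0,"dy":0,"dz":0,"wx":0,"wy":0,"wz":0,"claw":0.0}])

```text
clock: 8.85
tcp_pos: [0.4673, 0.16, 0.1538]
eef_rot: [-3.115, -0.409, -0.0]
force: [-0.7, -0.0, -0.3]
finger_gap: 0.0365
```

Call:
jog_arm(targets=[{"dx":0,"dy":0,"dz":0,"wx":0,"wy":0,"wz":0,"claw":0.0},{"dx":0,"dy":0,"dz":0,"wx":0,"wy":0,"wz":0,"claw":0.0},{"dx":0,"dy":0,"dz":0,"wx":0,"wy":0,"wz":0,"claw":0.0},{"dx":0,"dy":0,"dz":0,"wx":0,"wy":0,"wz":0,"claw":0.0},{"dx":0,"dy":0,"dz":0,"wx":0,"wy":0,"wz":0,"claw":0.0}])

```text
clock: 9.35
tcp_pos: [0.4677, 0.1594, 0.1536]
eef_rot: [3.114, 0.408, 0.001]
force: [2.8, -3.6, -1.8]
finger_gap: 0.0133
```

```bash
python3 - <<'E'
from plant import env
from h import *
s=env.read_state(); print(s['clock'],s['tcp_pos'],s['force'],s['finger_gap'])
cv2.imwrite('pics/w4.png',env.camera('wrist'))
t=s['tcp_pos'][:2]; ax=np.array([.537,.074]);d=t-ax
print(np.hypot(*d),np.degrees(np.arctan2(d[1],d[0])))
E
```

```text
9.35 [0.46768194 0.15940386 0.153598  ] [ 2.79082711 -3.57628798 -1.81210525] 0.013314698993294603
0.10999460171659574 129.06451610076803
```

View pics/w4.png

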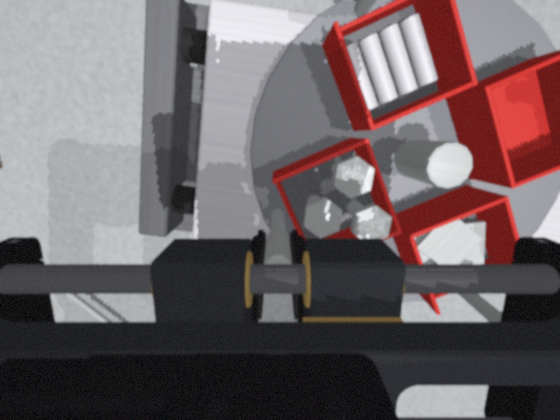

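```bash
python3 -c "
import numpy as np
for c in range(4):
  a0=129.1+c*14.6
  for k in range(1,6):
    a=a0+k*2.92
    f=lambda x:np.array([np.cos(np.radians(x)),np.sin(np.radians(x))])*.11
    print(c,k,(f(a)-f(a0)).round(4))"
```

```text
0 1 [-0.0043 -0.0036]
0 2 [-0.0083 -0.0075]
0 3 [-0.0122 -0.0116]
0 4 [-0.0158 -0.0158]
0 5 [-0.0193 -0.0202]
1 1 [-0.0032 -0.0046]
1 2 [-0.0062 -0.0094]
1 3 [-0.0089 -0.0143]
1 4 [-0.0113 -0.0193]
1 5 [-0.0136 -0.0244]
2 1 [-0.0019 -0.0053]
2 2 [-0.0036 -0.0106]
2 3 [-0.005 -0.016]
2 4 [-0.0061 -0.0215]
2 5 [-0.007  -0.0271]
3 1 [-0.0006 -0.0056]
3 2 [-0.0008 -0.0112]
3 3 [-0.0008 -0.0168]
3 4 [-0.0005 -0.0224]
3 5 [ 0.0001 -0.028 ]
```

Call:
jog_arm(targets=[{"dx":-0.0043,"dy":-0.0036,"dz":0,"wx":0,"wy":0,"wz":0,"claw":0.0},{"dx":-0.0083,"dy":-0.0075,"dz":0,"wx":0,"wy":0,"wz":0,"claw":0.0},{"dx":-0.0122,"dy":-0.0116,"dz":0,"wx":0,"wy":0,"wz":0,"claw":0.0},{"dx":-0.0158,"dy":-0.0158,"dz":0,"wx":0,"wy":0,"wz":0,"claw":0.0},{"dx":-0.0193,"dy":-0.0202,"dz":0,"wx":0,"wy":0,"wz":0,"claw":0.0}])

```text
clock: 9.9
tcp_pos: [0.4483, 0.1395, 0.1536]
eef_rot: [3.115, 0.408, 0.002]
force: [5.7, -2.2, -3.4]
finger_gap: 0.0133
```

Call:
jog_arm(targets=[{"dx":-0.0032,"dy":-0.0046,"dz":0,"wx":0,"wy":0,"wz":0,"claw":0.0},{"dx":-0.0062,"dy":-0.0094,"dz":0,"wx":0,"wy":0,"wz":0,"claw":0.0},{"dx":-0.0089,"dy":-0.0143,"dz":0,"wx":0,"wy":0,"wz":0,"claw":0.0},{"dx":-0.0113,"dy":-0.0193,"dz":0,"wx":0,"wy":0,"wz":0,"claw":0.0},{"dx":-0.0136,"dy":-0.0244,"dz":0,"wx":0,"wy":0,"wz":0,"claw":0.0}])

```text
clock: 10.4
tcp_pos: [0.4345, 0.1152, 0.1536]
eef_rot: [-3.115, -0.408, -0.002]
force: [6.0, -0.4, -3.9]
finger_gap: 0.0134
```

Tracking well: forces are small and y reaction stays near zero.

Call:
jog_arm(targets=[{"dx":-0.0017,"dy":-0.0053,"dz":0,"wx":0,"wy":0,"wz":0,"claw":0.0},{"dx":-0.0032,"dy":-0.0106,"dz":0,"wx":0,"wy":0,"wz":0,"claw":0.0},{"dx":-0.0045,"dy":-0.016,"dz":0,"wx":0,"wy":0,"wz":0,"claw":0.0},{"dx":-0.0055,"dy":-0.0215,"dz":0,"wx":0,"wy":0,"wz":0,"claw":0.0},{"dx":-0.0063,"dy":-0.0271,"dz":0,"wx":0,"wy":0,"wz":0,"claw":0.0}])

```text
clock: 10.9
tcp_pos: [0.4274, 0.0881, 0.1536]
eef_rot: [-3.114, -0.408, 0.003]
force: [-1.2, 0.9, -0.9]
finger_gap: 0.0137
```

Call:
jog_arm(targets=[{"dx":-0.0006,"dy":-0.0056,"dz":0,"wx":0,"wy":0,"wz":0,"claw":0.0},{"dx":-0.0008,"dy":-0.0112,"dz":0,"wx":0,"wy":0,"wz":0,"claw":0.0},{"dx":-0.0008,"dy":-0.0168,"dz":0,"wx":0,"wy":0,"wz":0,"claw":0.0},{"dx":-0.0005,"dy":-0.0224,"dz":0,"wx":0,"wy":0,"wz":0,"claw":0.0},{"dx":0.0001,"dy":-0.0275,"dz":0,"wx":0,"wy":0,"wz":0,"claw":0.0}])

```text
clock: 11.4
tcp_pos: [0.4273, 0.0602, 0.1536]
eef_rot: [-3.115, -0.408, 0.005]
force: [-5.5, 0.7, 3.2]
finger_gap: 0.0134
```

Call:
jog_arm(targets=[{"dx":0,"dy":0,"dz":0,"wx":0,"wy":0,"wz":0,"claw":0.0},{"dx":0,"dy":0,"dz":0,"wx":0,"wy":0,"wz":0,"claw":0.0},{"dx":0,"dy":0,"dz":0,"wx":0,"wy":0,"wz":0,"claw":0.0},{"dx":0,"dy":0,"dz":0,"wx":0,"wy":0,"wz":0,"claw":0.0},{"dx":0,"dy":0,"dz":0,"wx":0,"wy":0,"wz":0,"claw":0.0}])

```text
clock: 11.9
tcp_pos: [0.4273, 0.06, 0.1536]
eef_rot: [3.114, 0.408, -0.005]
force: [-5.8, -0.7, 3.1]
finger_gap: 0.0133
```

```bash
python3 - <<'E'
from plant import env
from h import *
s=env.read_state(); print(s['clock'],s['tcp_pos'],s['force'],s['finger_gap'])
c=env.get_calibration('wrist');np.save('w5.npy',c)
cv2.imwrite('pics/w5.png',env.camera('wrist'))
a=env.camera('top')[125:230,180:380]
cv2.imwrite('pics/top5.png',cv2.resize(a,None,fx=4,fy=4,interpolation=cv2.INTER_CUBIC))
t=s['tcp_pos'][:2]; ax=np.array([.537,.074]);d=t-ax
print(np.hypot(*d),np.degrees(np.arctan2(d[1],d[0])))
E
```

```text
11.9 [0.42730545 0.06002642 0.15356261] [-5.77808053 -0.68076503  3.09240962] 0.013277191958655241
0.11058099079294303 -172.74040341506128
```

View pics/w5.png

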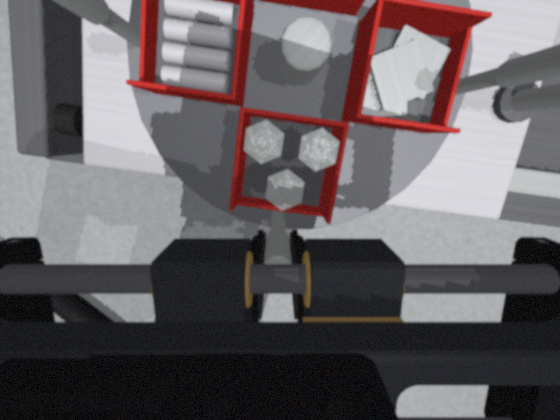

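View pics/top5.png

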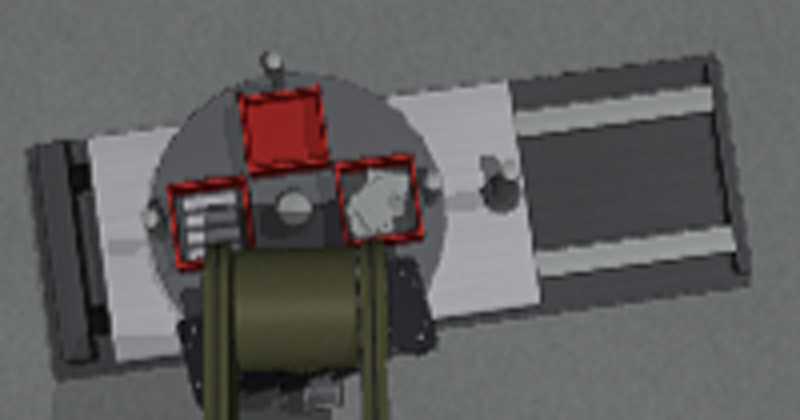

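```bash
python3 - <<'E'
from plant import env
from h import *
c=env.get_calibration('top');P={}
for n,p,z in[('tubes',(152,218),.165),('empty',(272,62),.165),('plates',(433,184),.165),('handle',(511,168),.165),('hub',(294,207),.12)]:
    P[n]=ray(c,(180+(p[0]-1.5)/4,125+(p[1]-1.5)/4),z)
ax=(P['tubes']+P['plates'])/2;print('axis',ax)
for k in P: d=P[k]-ax;print(k,P[k].round(4),np.hypot(*d[:2]).round(4),np.degrees(np.arctan2(d[1],d[0])).round(1))
E
```

```text
axis [0.53518155 0.07296059 0.165     ]
tubes [0.5232 0.1811 0.165 ] 0.1088 96.3
empty [0.6438 0.0881 0.165 ] 0.1097 7.9
plates [ 0.5472 -0.0351  0.165 ] 0.1088 -83.7
handle [ 0.559  -0.0954  0.165 ] 0.17 -81.9
hub [0.5373 0.0737 0.12  ] 0.0023 19.9
```

```bash
python3 - <<'E'
from plant import env
s=env.read_state(); print(s['clock'],s['tcp_pos'],s['force'],s['finger_gap'])
print(env.close_job())
E
```

```text
12.0 [0.42732435 0.06004665 0.15357087] [-4.90369569 -0.99736124  1.97842684] 0.013628451871943842
the job is handed in; nothing more can be done
None
```

The job is handed in at 12.0 s of robot time, with the gripper still holding the bolt bin's post. No verdict is reported, so these are my own checks.

**What I did:** I gripped the handle and pushed the carriage about 118 mm along the track. It stopped moving and the push force rose from about 6 N to about 34 N. I then pinched the bolt bin's post, turned it about 58° anticlockwise to the pointer, and kept the grip at 30 N.

**Last checks:**
- **Carriage:** in the top view after the turn the handle was exactly where it had been before it, so the carriage stayed home against the buffers.
- **Bolt bin:** by the gripper's position the post is at 187.3° about the axis. The top camera's three visible posts give about 186–188°. The pointer is at about 187.4°, so the post is within about 1.5°, or roughly 3 mm of the 12 mm allowed.
- **Grip:** the finger opening was 13–14 mm on the 14 mm sleeve. The gripper had not moved for half a second before hand-in. The outside force on the tool was about 5 N.
- **Bystanders:** nothing went near the carton, spare bin or screwdriver, though I did not measure their positions again.

**Disagreements:** the top and wrist cameras differed by up to about 8 mm, and the side camera put points up to about 10 mm from the top view. I worked mainly from the top view, and both grasps closed on their posts where expected. My first three move calls were refused as invalid input and did not move the arm.

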